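Swipe test of a curved touch strip

TASK

Swipe-test the control panel's curved, sprung touch strip: with the gripper shut, put the fingertips on the blue pad at the end beside the green lamp, press the strip about half-way down, and stroke along the curve to the blue pad beside the red lamp in one unbroken sweep. On the way do not let the strip come up and do not press it down to its stop; then lift off so that it springs back up. Nothing is to be gripped, and the small things lying on and around the panel stay where they are.

Things in the scene. Friction and masses are not known exactly. Their poses are not given: they have to be found in the camera images.
- panel: grey control panel fixed to the bench, a flat box 136 (x) by 300 (y) by 30 mm high. Origin at the centre of its underside, on the bench; z up. The touch strip on it is an arc (from above) of centre-line radius 150 mm about the point x = -120 mm, y = 0 of this frame, from -45 to +45 degrees about the frame's +x; 30 mm wide, flat top at z = 44 mm when up, 14 mm above the panel
- strip (a joint): how far the whole touch strip is pressed down, in m: 0 = up, 0.010 = at its stop. It stays level, whichever part is pressed, and a spring of 600 N/m with 0.3 N preload lifts it (about 3.3 N at half-way, 6.3 N at the stop). Its 18 sections, 5 degrees each, are strip_c0 (-y end) to strip_c17 (+y end); blue: 0-2, 8-9, 15-17
- pad_left (a point): blue end pad of the strip at the panel's +y side, 39 mm along the curve, 30 mm wide, flush with the black rest of the strip and moving down with it. The point is the centre of its top face, 37.5 degrees round the arc, and moves down with it; axes as the panel's
- pad_mid (a point): blue pad in the middle of the strip, 26 mm along the curve, 30 mm wide; else as the left one, at 0 degrees round the arc
- pad_right (a point): blue end pad of the strip at the panel's -y side; like the left one, at -37.5 degrees round the arc
- green_lamp: small round green lamp, 17 mm wide, 3 mm high, fixed on the panel 24 mm beyond one end of the strip (on the arc, at +54 or -54 degrees: it varies which end is green). Origin at the centre of its underside, at the panel's top (z = 30 mm)
- red_lamp: the same in red, beyond the other end of the strip
- heat_sink: loose silvery finned heat sink, 16x22x18 mm, standing on the panel inside the curve; leave alone. Origin at the centre of its underside
- usb_stick: loose red memory stick, 56x18x8 mm, lying on the panel inside the curve; leave alone. Origin at the centre of its underside
- screw_tin: loose round red and white tin, 59 mm wide, 21 mm high, on the bench behind the panel; leave alone. Origin at the centre of its underside
- flux_tin: loose round yellow and white tin, 59 mm wide, 21 mm high, on the bench behind the panel; leave alone. Origin at the centre of its underside

How it is judged:
By the outcome, as a careful person would: the job done as asked, in the order asked, and still so for the second after the job is handed in, with the robot touching nothing.
It also fails if it takes over 45 s, if anything falls off the work surface, if the arm or the gripper's body presses on something with over 40 N, if the wrist force passes 120 N, or if a joint passes its speed limit or range.

ROBOT

A 6-joint arm with a two-finger parallel gripper is mounted at the origin on a cart in front of the work surface, level with it; the furniture and walls round the work are solid. World frame = base frame: x ahead of the robot, y to its left, z up, the work surface at z = 0. Lengths are in m, angles in rad, forces in N, time in s.
With the tool pointing down it reaches from about 0.275 to 0.775 m from the base axis. Payload 14.6 kg.
Tool frame: the origin (TCP) lies midway between the tips of the shut fingers; the grasp point (between the pads) lies 19 mm behind it (bot.grasp_offset is the distance from the TCP to the grasp point, in m); z points along the fingers, y is the line along which they close (so a half turn about z gives the same grasp; the last joint's range is limited). The gripper opens to 85 mm and grips with 20 to 120 N. Pads are 22 mm wide; open, the fingers measure 114 mm over their backs; the gripper's body (76 mm by 85 mm) begins 54 mm behind the grasp point. The pads swing forward as they close: fully open they stand 13 mm farther back than shut.
Start: joints at [-1.332, 0.263, -0.048, 1.259, 0, 1.415], TCP at [0.201, -0.485, 0.231] pointing down, gripper open.
Joint ranges: [-2.65, 2.65], [-0.89, 1.7], [-1.18, 1.37], [-2.13, 2.11], [-1.35, 1.29], [-3.14, 3.14]. Speed limits (rad/s): [1.89, 1.89, 2.57, 2.79, 3.14, 3.14].

INTERFACE

Orientations are given as a unit quaternion [x, y, z, w].
In Python, from workcell import bot gives the robot as it stands.
- The arm moves only by the tool servo_tool, never from a script. Its argument "increments" is a list of rows, each a list of 7 numbers: the turn, a rotation vector about the tool's x, y, z in degrees, then the shift along the tool's x, y, z in mm, then the opening, from 0 (shut) to 1 (fully open). In form: [[rx, ry, rz, dx, dy, dz, jaw], ...]. A call has 1 to 20 rows; each row shifts and turns the commanded pose from where the row before left it, along the tool's axes as they then stand; what a row does not reach is not made up. A row lasts 1/8 s, in which the tool goes at most 62.5 mm and 10.7 degrees, less where a joint would pass 70% of its speed; a pose out of reach is approached as far as the arm can. A call with a gripper value outside its range is refused whole. The fingers move at their own pace and stop on an object; the grip force is fixed at half the most. Time passes only in rows, so rows that do not move let the fingers close. It gives the time, the measured TCP pose, the force, the opening and the grip force at its end, in the units of the state.
- bot.get_obs(): the state, without advancing time (a new reading comes with each control period).
- bot.capture(name): name is "scene" or "top" or "wrist"; returns the picture (384x512x3 uint8, red, green, blue); there is no depth.
- bot.camera_params(name): a dict with "fx", "fy", "cx", "cy" (pixels), "eye" and "attitude" of the camera in the world. Camera axes: x right, y up, looking along -z (the intrinsics and any distortion apply to the point x, -y, -z); pixel columns grow to the right and rows downward; lengths in m; the calibration is good to about 2 mm. A picture is of the moment at which its call begins: read the wrist's pose just before it. camera_params takes no time and is no camera call; for the wrist camera it gives the pose at the moment of the call.
- bot.job_done(): hands the job in; it is judged then, once.
Trained networks look in the newest picture that a camera, given by its name, has taken for a name from the list of things; names that differ only in an ending like _2 or _b are one class to them, and where a whole thing is asked for, a point or a joint stands for the part that bears it (a point fixed in the world has none). Each returns a list of dicts, best first, with "conf" (0 to 1); they miss things now and then, are a little off and sometimes report something else, mostly with a low value. They report only what shows in the picture. A call takes as long as a camera call.
- bot.boxes_of(camera, label): "centre" ([x, y, z] in m, in the coordinates of the camera as it stood for that picture, good to about 4 mm: the middle of the surface that is visible of it).
- bot.trace(camera, label): "mask" (384x512 bool, what is visible of it).
The state is a dict: "t": time; "joint_positions": joint angles; "dq": joint speeds; "tau": joint torques, N m; "tool_pos": TCP position; "orientation": TCP orientation; "contact_force": force on the tool from outside, world axes, zero at the start; "wrist_torque": the same for the moment, N m; "finger_gap": finger opening in m; "gripper_force": force on a finger pad.
Only numpy, scipy, OpenCV 4.12 (cv2) and the standard library are available. Lean on these libraries where they do the work, as an engineer would, in place of code of your own. Each camera call takes 0.05 s, during which the arm holds its last target. There are 200 camera calls.

## Working session

There is one attempt and no reset: what is moved stays moved. The work goes in short steps, Python scripts to look and compute and a tool call to move; the robot and the scene stay as the last step left them, time stands still between calls to the robot, and variables do not carry over. Pictures are saved under pics/ and viewed, at most 10 in all, crops included, and the job is handed in when it is done.

Besides the shell and the picture viewer there is one more tool, called in YAML: its name, and indented under it one key for each argument. servo_tool: Moves the arm, as the interface text tells. Its arguments: {"type":"object","properties":{"increments":{"type":"array"}},"required":["increments"]}

```bash
mkdir -p pics
cat > h.py <<'E'
import numpy as np, cv2
from workcell import bot
from scipy.spatial.transform import Rotation as R
def att(p):
    a=np.array(p["attitude"],float)
    return a if a.shape==(3,3) else R.from_quat(a).as_matrix()
def w(p,c): return np.array(p["eye"])+att(p)@np.array(c)
def save(n,im): cv2.imwrite("pics/"+n,im[:,:,::-1])
E
python3 - <<'E'
from h import *
for c in ("top","scene"):
    p=bot.camera_params(c); print(c,p)
    im=bot.capture(c); save(c+"1.png",im)
    for l in ("panel","pad_left","pad_mid","pad_right","green_lamp","red_lamp","heat_sink","usb_stick","screw_tin","flux_tin"):
        for d in bot.boxes_of(c,l)[:3]: print(l,round(d["conf"],2),w(p,d["centre"]).round(4))
print(bot.get_obs())
E
```

```text
top {'fx': 472.97757336487587, 'fy': 472.97757336487587, 'cx': 258.164260248986, 'cy': 188.90537003185906, 'eye': array([0.46340957, 0.07451833, 1.01076737]), 'attitude': array([-0.0504676 ,  0.05545555,  0.70793696, -0.70228411])}
panel 0.8 [0.5411 0.0121 0.0299]
pad_left 0.65 [ 0.6472 -0.0841  0.0209]
pad_left 0.63 [0.5591 0.007  0.045 ]
pad_mid 0.87 [0.5543 0.0025 0.0506]
pad_right 0.77 [0.5576 0.0051 0.0454]
green_lamp 0.5 [ 0.4875 -0.0999  0.0335]
red_lamp 0.22 [0.5404 0.0097 0.0295]
usb_stick 0.66 [ 0.4801 -0.0242  0.0369]
screw_tin 0.79 [0.6744 0.0275 0.0208]
flux_tin 0.6 [ 0.6452 -0.0817  0.0232]
scene {'fx': 393.12104084064686, 'fy': 393.12104084064686, 'cx': 248.7172998524119, 'cy': 188.45384853774488, 'eye': array([0.25030843, 0.60231607, 0.63730018]), 'attitude': array([-0.11142245,  0.38795875,  0.8862479 , -0.22723931])}
panel 0.9 [0.5432 0.0582 0.0315]
pad_left 0.72 [0.5607 0.015  0.0414]
pad_mid 0.71 [0.5558 0.0089 0.0405]
pad_right 0.57 [0.5539 0.0173 0.0425]
usb_stick 0.48 [ 0.4833 -0.0124  0.035 ]
screw_tin 0.84 [0.6708 0.037  0.0202]
flux_tin 0.64 [ 0.6391 -0.0707  0.02  ]
{'t': 1.1, 'joint_positions': array([-1.33229818e+00,  2.63084869e-01, -4.82855651e-02,  1.25939616e+00,
       -4.53442431e-05,  1.41549909e+00]), 'dq': array([ 0.00214968, -0.00217157,  0.00152897,  0.0005077 , -0.00052194,
       -0.00150538]), 'tau': array([ 5.06742581e-04, -6.37433124e+01,  3.84772468e+01,  7.97440625e-04,
       -6.99389057e-05,  2.99788354e-07]), 'tool_pos': array([ 0.2014269 , -0.48483116,  0.23129144]), 'orientation': array([ 9.80678194e-01,  1.95627907e-01, -2.20341606e-05,  1.57982384e-05]), 'contact_force': array([0.09847392, 0.37642678, 0.2936202 ]), 'wrist_torque': array([ 0.09090416,  0.00081373, -0.02047955]), 'gripper_force': 0.0, 'finger_gap': 0.08570942602048226}
```

View pics/top1.png

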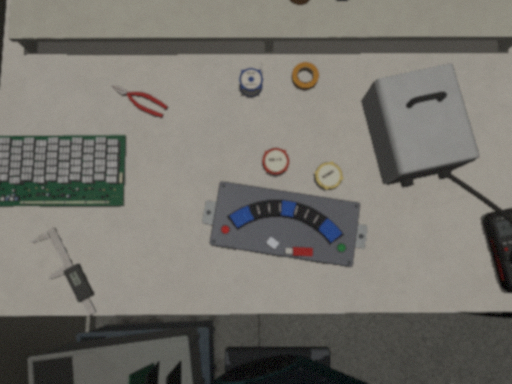

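View pics/scene1.png

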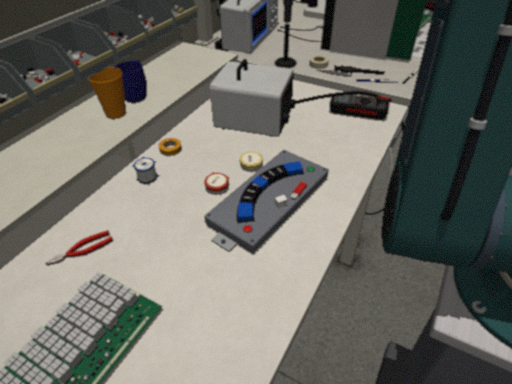

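The pictures show the green lamp at the right in the top view (341,248), which is the -y end. The red lamp is at (225,230), the +y end. The stroke therefore runs from pad_right to pad_left. Next I fit the panel pose from the coloured blobs.

```bash
cat >> h.py <<'E'
from scipy.optimize import least_squares
def pts():
    a=np.radians([-37.5,0,37.5,-54,54]); r=[150,.15]
    P=np.c_[-.12+.15*np.cos(a),.15*np.sin(a),[.044]*3+[.033]*2]
    return P
def proj(p,X):
    c=(X-np.array(p["eye"]))@att(p)
    return np.c_[p["cx"]+p["fx"]*c[:,0]/-c[:,2], p["cy"]-p["fy"]*c[:,1]/-c[:,2]]
def place(q,P):
    c,s=np.cos(q[2]),np.sin(q[2])
    return np.c_[q[0]+c*P[:,0]-s*P[:,1], q[1]+s*P[:,0]+c*P[:,1], P[:,2]]
def blobs(im,p,q,tol):
    """measured centroids of the coloured blobs near their predicted pixels"""
    h=cv2.cvtColor(im,cv2.COLOR_RGB2HSV); H,S,V=[h[:,:,i].astype(int) for i in range(3)]
    m={'b':(H>100)&(H<130)&(S>130)&(V>60),'g':(H>45)&(H<85)&(S>100),'r':((H<8)|(H>172))&(S>130)}
    uv=proj(p,place(q,pts())); out=[]
    for (u,k) in zip(uv,'bbbgr'):
        n,l,st,c=cv2.connectedComponentsWithStats(m[k].astype(np.uint8))
        best=None
        for i in range(1,n):
            d=np.hypot(*(c[i]-u))
            if st[i,4]>15 and d<tol and (best is None or d<best[0]): best=(d,c[i],st[i,4])
        out.append([np.nan]*2 if best is None else best[1])
    return np.array(out)
def fit(views,q):
    def f(q):
        r=np.concatenate([(proj(p,place(q,pts()))-B)/p["fx"]*1000 for p,B in views]).ravel()
        return r[np.isfinite(r)]
    s=least_squares(f,q,loss="soft_l1"); return s.x,f(s.x)
E
python3 - <<'E'
from h import *
q=np.array([.53,.008,-.14]); V=[]
for c,n in (("top","top1"),("scene","scene1")):
    im=cv2.imread(f"pics/{n}.png")[:,:,::-1].copy(); p=bot.camera_params(c)
    for k in range(3):
        B=blobs(im,p,q,25 if k==0 else 9)
        q2,r=fit([(p,B)],q); q=q2 
    print(c,B.round(1).tolist(),q2.round(4),r.round(2)); V.append((p,B))
q,r=fit(V,q); print(q.round(4),r.round(2))
print(place(q,pts()).round(4)); print(R.from_quat(bot.get_obs()["orientation"]).as_matrix().round(3))
E
```

```text
top [[329.3, 230.2], [287.6, 208.2], [241.5, 216.4], [340.9, 247.2], [224.9, 229.1]] [ 0.5393  0.012  -0.1629] [ 0.58 -0.34 -0.11 -0.02 -0.48 -0.37  0.59  0.55 -0.53  0.19]
scene [[293.1, 167.3], [260.1, 181.1], [245.0, 210.5], [310.1, 168.5], [247.4, 228.3]] [ 0.5397  0.0143 -0.16  ] [ 0.12 -2.32 -1.64  0.8  -0.35 -0.99  1.11  0.05  0.37  0.98]
[ 0.5395  0.0128 -0.1625] [-0.33 -0.67 -1.03 -0.31 -1.4  -0.61 -0.3   0.21 -1.42 -0.04  1.12 -3.08
 -0.67 -0.17  0.46 -2.19  2.09 -0.63  1.06 -0.3 ]
[[ 0.5238 -0.0771  0.044 ]
 [ 0.5691  0.008   0.044 ]
 [ 0.5533  0.1031  0.044 ]
 [ 0.4885 -0.1018  0.033 ]
 [ 0.5278  0.1377  0.033 ]]
[[ 0.923  0.384 -0.   ]
 [ 0.384 -0.923 -0.   ]
 [-0.     0.    -1.   ]]
```

servo_tool:
  increments:
    - [0, 0, 0, 20, -11, 0, 0]
    - [0, 0, 0, 34, -19, 0, 0]
    - [0, 0, 0, 34, -19, 0, 0]
    - [0, 0, 0, 34, -19, 0, 0]
    - [0, 0, 0, 34, -19, 0, 0]
    - [0, 0, 0, 34, -19, 0, 0]
    - [0, 0, 0, 34, -19, 0, 0]
    - [0, 0, 0, 34, -19, 0, 0]
    - [0, 0, 0, 34, -19, 0, 0]
    - [0, 0, 0, 34, -19, 0, 0]
    - [0, 0, 0, 34, -19, 0, 0]
    - [0, 0, 0, 34, -19, 0, 0]
    - [0, 0, 0, 34, -19, 0, 0]
    - [0, 0, 0, 20, -12, 0, 0]
    - [0, 0, 7.54, 0, 0, 0, 0]
    - [0, 0, 7.54, 0, 0, 0, 0]
    - [0, 0, 7.54, 0, 0, 0, 0]
    - [0, 0, 0, 0, 0, 0, 0]

```text
t: 3.35
tool_pos: [0.5185, -0.0802, 0.2314]
orientation: [1.0, 0.0, -0.0, -0.0]
contact_force: [-0.7, 0.8, 0.4]
finger_gap: -0.0001
gripper_force: 0.0
```

Run:
```python
from h import *
q=np.array([.5395,.0128,-.1625])
p=bot.camera_params("wrist"); im=bot.capture("wrist"); save("w1.png",im)
print(proj(p,place(q,pts())).round(0).tolist())
for k in range(3):
    B=blobs(im,p,q,70 if k==0 else 20); q,r=fit([(p,B)],q)
print(B.round(0).tolist(),q.round(4),r.round(1)); print(bot.get_obs()["contact_force"])
print(place(q,pts()).round(4))
```

```text
[[255.0, 165.0], [164.0, 118.0], [66.0, 135.0], [279.0, 196.0], [41.0, 159.0]]
[[nan, nan], [167.0, 115.0], [68.0, 132.0], [281.0, 194.0], [45.0, 156.0]] [ 0.5423  0.0097 -0.1601] [ 0.1  0.2  0.3 -0.3  0.6 -0.1 -2.5  0.2]
[0.17676764 0.71915498 0.06910767]
[[ 0.5268 -0.0803  0.044 ]
 [ 0.5719  0.0049  0.044 ]
 [ 0.5559  0.1     0.044 ]
 [ 0.4915 -0.105   0.033 ]
 [ 0.5302  0.1346  0.033 ]]
```

View pics/w1.png

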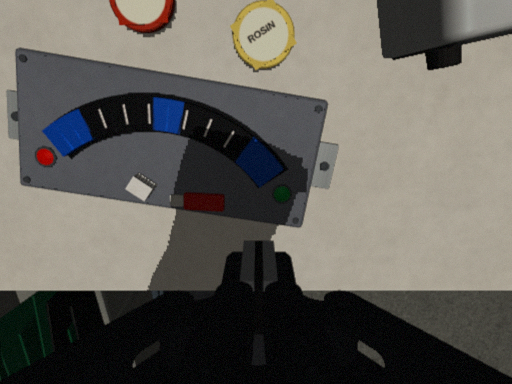

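The wrist view shows the strip with green at right (282,194), the heat sink at (140,187) and the USB stick at (200,201). It agrees with the fixed cameras to about 3 mm, so I use the mean.

servo_tool:
  increments:
    - [0, 0, 0, 4, -1, 10, 0]
    - [0, 0, 0, 3, -0.7, 25, 0]
    - [0, 0, 0, 0, 0, 30, 0]
    - [0, 0, 0, 0, 0, 30, 0]
    - [0, 0, 0, 0, 0, 30, 0]
    - [0, 0, 0, 0, 0, 25, 0]
    - [0, 0, 0, 0, 0, 15, 0]
    - [0, 0, 0, 0, 0, 5, 0]
    - [0, 0, 0, 0, 0, 5, 0]
    - [0, 0, 0, 0, 0, 2, 0]
    - [0, 0, 0, 0, 0, 0, 0]
    - [0, 0, 0, 0, 0, 0, 0]
    - [0, 0, 0, 0, 0, 0, 0]

```text
t: 5.03
tool_pos: [0.526, -0.0795, 0.0545]
orientation: [1.0, -0.0, 0.0, 0.0]
contact_force: [0.5, 0.5, 1.0]
finger_gap: -0.0004
gripper_force: 0.0
```

```bash
cat >> h.py <<'E'
def force(n=8):
    F=[];Z=[]
    for i in range(n):
        im=bot.capture("wrist"); o=bot.get_obs(); F.append(o["contact_force"]); Z.append(o["tool_pos"])
    print("F",np.mean(F,0).round(2),"sd",np.std(F,0).round(2),"pos",np.mean(Z,0).round(5),np.std(Z,0).round(5),"t",o["t"]); return im
E
python3 - <<'E'
from h import *
p=bot.camera_params("wrist"); im=force(); save("w2.png",im)
q=np.array([.541,.0115,-.1615])
print(proj(p,np.vstack([place(q,pts()),bot.get_obs()["tool_pos"]])).round(0).tolist())
E
```

```text
F [-0.08 -0.14 -0.11] sd [0.44 0.28 0.46] pos [ 0.52587 -0.07945  0.05434] [5.e-05 1.e-05 6.e-05] t 5.425
[[255.0, 252.0], [67.0, 161.0], [-132.0, 195.0], [300.0, 301.0], [-159.0, 236.0], [257.0, 261.0]]
```

View pics/w2.png

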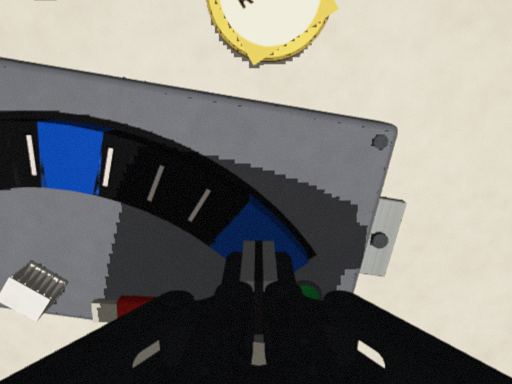

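servo_tool:
  increments:
    - [0, 0, 0, 0, 0, 4, 0]
    - [0, 0, 0, 0, 0, 4, 0]
    - [0, 0, 0, 0, 0, 2, 0]
    - [0, 0, 0, 0, 0, 1, 0]
    - [0, 0, 0, 0, 0, 1, 0]
    - [0, 0, 0, 0, 0, 0, 0]
    - [0, 0, 0, 0, 0, 0, 0]

```text
t: 6.3
tool_pos: [0.5258, -0.0794, 0.0423]
orientation: [1.0, -0.001, 0.0, -0.0]
contact_force: [-1.5, -0.2, 1.8]
finger_gap: -0.0
gripper_force: 0.7
```

```bash
python3 -c "
from h import *
force()"
```

```text
F [-0.95  0.53  1.34] sd [0.17 0.55 0.43] pos [ 0.52584 -0.07944  0.04232] [2.e-05 1.e-05 2.e-05] t 6.7
```

servo_tool:
  increments:
    - [0, 0, 0, 0, 0, 1, 0]
    - [0, 0, 0, 0, 0, 1, 0]
    - [0, 0, 0, 0, 0, 1, 0]
    - [0, 0, 0, 0, 0, 0.3, 0]
    - [0, 0, 0, 0, 0, 0, 0]
    - [0, 0, 0, 0, 0, 0, 0]

```text
t: 7.45
tool_pos: [0.5259, -0.0795, 0.039]
orientation: [1.0, -0.001, 0.0, 0.0]
contact_force: [0.1, 0.5, 4.3]
finger_gap: 0.0004
gripper_force: 1.6
```

```bash
python3 -c "
from h import *
force()
a=np.radians(-46.7+2.5*np.arange(31)); P=np.round(150*np.c_[np.cos(a),-np.sin(a)],1); print(np.diff(P,axis=0).round(1).tolist())"
```

```text
F [-1.08  0.58  3.28] sd [0.35 0.46 0.61] pos [ 0.52589 -0.07945  0.03901] [1.e-05 1.e-05 1.e-05] t 7.85
[[4.6, -4.6], [4.5, -4.8], [4.2, -5.0], [4.1, -5.2], [3.8, -5.3], [3.5, -5.5], [3.3, -5.6], [3.1, -5.8], [2.8, -5.9], [2.6, -6.0], [2.3, -6.2], [2.0, -6.2], [1.7, -6.3], [1.5, -6.4], [1.2, -6.4], [0.9, -6.5], [0.6, -6.5], [0.3, -6.6], [0.1, -6.5], [-0.2, -6.5], [-0.6, -6.6], [-0.8, -6.5], [-1.1, -6.4], [-1.3, -6.4], [-1.7, -6.3], [-1.9, -6.3], [-2.2, -6.2], [-2.4, -6.0], [-2.8, -6.0], [-2.9, -5.8]]
```

servo_tool:
  increments:
    - [0, 0, 0, 4.6, -4.6, 0, 0]
    - [0, 0, 0, 4.5, -4.8, 0, 0]
    - [0, 0, 0, 4.2, -5.0, 0, 0]
    - [0, 0, 0, 4.1, -5.2, 0, 0]
    - [0, 0, 0, 3.8, -5.3, 0, 0]
    - [0, 0, 0, 3.5, -5.5, 0, 0]
    - [0, 0, 0, 3.3, -5.6, 0, 0]
    - [0, 0, 0, 3.1, -5.8, 0, 0]

```text
t: 8.85
tool_pos: [0.5572, -0.0373, 0.039]
orientation: [1.0, -0.001, 0.0, 0.0]
contact_force: [-1.2, -2.4, 3.5]
finger_gap: 0.0001
gripper_force: 1.7
```

servo_tool:
  increments:
    - [0, 0, 0, 2.8, -5.9, 0, 0]
    - [0, 0, 0, 2.6, -6.0, 0, 0]
    - [0, 0, 0, 2.3, -6.2, 0, 0]
    - [0, 0, 0, 2.0, -6.2, 0, 0]
    - [0, 0, 0, 1.7, -6.3, 0, 0]
    - [0, 0, 0, 1.5, -6.4, 0, 0]
    - [0, 0, 0, 1.2, -6.4, 0, 0]
    - [0, 0, 0, 0.9, -6.5, 0, 0]
    - [0, 0, 0, 0.6, -6.5, 0, 0]
    - [0, 0, 0, 0.3, -6.6, 0, 0]
    - [0, 0, 0, 0.1, -6.5, 0, 0]

```text
t: 10.22
tool_pos: [0.5731, 0.0322, 0.039]
orientation: [1.0, -0.001, 0.0, -0.0]
contact_force: [-0.5, -2.3, 3.9]
finger_gap: -0.0001
gripper_force: 1.7
```

servo_tool:
  increments:
    - [0, 0, 0, -0.2, -6.5, 0, 0]
    - [0, 0, 0, -0.6, -6.6, 0, 0]
    - [0, 0, 0, -0.8, -6.5, 0, 0]
    - [0, 0, 0, -1.1, -6.4, 0, 0]
    - [0, 0, 0, -1.3, -6.4, 0, 0]
    - [0, 0, 0, -1.7, -6.3, 0, 0]
    - [0, 0, 0, -1.9, -6.3, 0, 0]
    - [0, 0, 0, -2.2, -6.2, 0, 0]
    - [0, 0, 0, -2.4, -6.0, 0, 0]
    - [0, 0, 0, -2.8, -6.0, 0, 0]
    - [0, 0, 0, -2.9, -5.8, 0, 0]
    - [0, 0, 0, 0, 0, 0, 0]
    - [0, 0, 0, 0, 0, 0, 0]

```text
t: 11.85
tool_pos: [0.5548, 0.0912, 0.0389]
orientation: [1.0, 0.007, -0.0, -0.004]
contact_force: [-0.7, 3.2, 3.4]
finger_gap: 0.0004
gripper_force: 1.7
```

```bash
python3 -c "
from h import *
im=force(4); save('w3.png',im); o=bot.get_obs(); print(o['joint_positions'].round(3),o['tau'].round(2),o['wrist_torque'].round(2),o['orientation'].round(4))
q=np.array([.542,.0105,-.161]);p=bot.camera_params('wrist');print(proj(p,place(q,pts())).round(0).tolist())"
```

```text
F [-1.7   3.26  3.53] sd [0.19 0.32 0.19] pos [0.55482 0.09111 0.03888] [5.e-05 7.e-05 1.e-05] t 12.05
[ 0.014  0.452 -0.311  0.808  0.008  3.141] [ -1.45 -72.43  31.61  -0.65  -0.65  -0.  ] [ 0.46  0.33 -0.03] [ 1.0e+00  7.3e-03 -4.0e-04 -3.9e-03]
[[619.0, 327.0], [455.0, 235.0], [235.0, 264.0], [624.0, 370.0], [168.0, 298.0]]
```

View pics/w3.png

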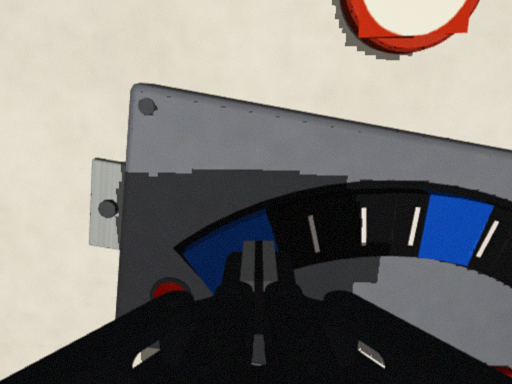

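Joint 6 is at its range end (3.14), which held back the last few rows. The tips are already on the pad beside the red lamp, at about 34°, and still pressed. Turning back about the tool axis frees the joint, so I finish the stroke that way.

servo_tool:
  increments:
    - [0, 0, -8, 0.5, -3.3, 0, 0]
    - [0, 0, -8, 1, -3.2, 0, 0]
    - [0, 0, -4, 1.4, -3, 0, 0]
    - [0, 0, 0, 0, 0, 0, 0]

```text
t: 12.55
tool_pos: [0.5568, 0.1006, 0.0391]
orientation: [0.984, 0.181, 0.001, -0.003]
contact_force: [-0.2, -0.5, 2.3]
finger_gap: 0.0003
gripper_force: 1.6
```

servo_tool:
  increments:
    - [0, 0, 0, 0, 0, -3, 0]
    - [0, 0, 0, 0, 0, -6, 0]
    - [0, 0, 0, 0, 0, -15, 0]
    - [0, 0, 0, 0, 0, -25, 0]
    - [0, 0, 0, 0, 0, -30, 0]
    - [0, 0, 0, 0, 0, -30, 0]
    - [0, 0, 0, 0, 0, -20, 0]
    - [0, 0, 0, 0, 0, 0, 0]
    - [0, 0, 0, 0, 0, 0, 0]

```text
t: 13.68
tool_pos: [0.5563, 0.0998, 0.1677]
orientation: [0.984, 0.181, 0.0, -0.004]
contact_force: [-0.2, 0.3, -0.3]
finger_gap: 0.0001
gripper_force: 0.0
```

Run:
```python
from h import *
save("w4.png",force(2)); print(bot.get_obs()["joint_positions"].round(3))
```

```text
F [ 0.08 -0.23 -0.21] sd [0.47 0.46 0.16] pos [0.55616 0.0998  0.1674 ] [0.e+00 0.e+00 4.e-05] t 13.775
[ 0.03   0.358 -0.084  1.13   0.007  2.808]
```

View pics/w4.png

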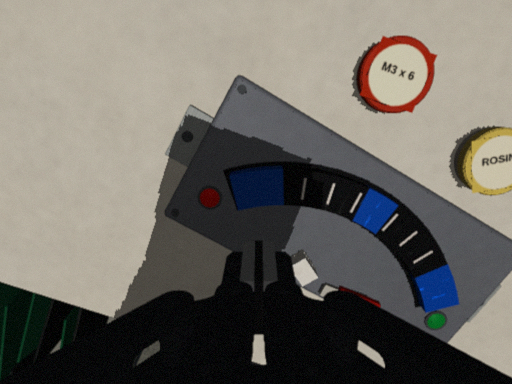

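The strip is up again and the heat sink (303,270), USB stick and both tins are undisturbed. I'm handing the job in.

```bash
python3 -c "
from workcell import bot
print(bot.job_done())"
```

```text
the job is handed in; nothing more can be done
None
```

I swept the strip from the green-lamp pad to the red-lamp pad, pressed about half-way (5 mm) throughout, lifted off and handed it in at about 14 s; joint 6 reached its range end near the finish, so the tips paused there, still pressed, for under a second and reached the pad centre after a small wrist turn, and no verdict was returned.

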